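# Index the sample carousel and roll down a cap strip

## Task

Turn the free-turning sample carousel (its upright rim posts are there to push) until the rack with the raised blue cap strip stands at the yellow index arrow. Then take the red-handled hand roller from its cradle, run it firmly along the blue strip until all five caps are fully down, and put the roller back in its cradle as it stood, leaving the rack at the arrow. Keep the robot itself off the blue rack and its caps, do not bump the reader head that hangs over the carousel, and leave the other things on the bench where they are.

Things in the scene. Friction and masses are not known exactly. Their poses are not given: they have to be found in the camera images.
- hub (a point): centre of the carousel: a free turntable, aluminium disc 310 mm across, its top 34 mm above the bench, turning about the vertical through this point (at the height of the disc's top) without end both ways. Bearing friction 0.25 N m: coasts a few degrees at most. Four equal racks stand on it 90 degrees apart: green, orange and white caps (flush) and blue caps (raised, the one to treat)
- carousel: the disc with all it carries; origin on the axis at bench height, x axis pointing away from the blue rack, z up. It has four equal upright rim posts to push, mid-way between the racks (45 degrees either side of each): steel with black tops, 14 mm thick (16 at the top), centres 135 mm from the axis, standing on the disc, tops 80 mm above the bench. Pushing a post sideways with about 2 N turns the carousel
- index (a point): the yellow index arrow's point on the fixed base at the robot's side of the carousel, 157 mm from the axis, at the height of the disc's top; axes: x from here to the carousel's axis, z up. The rack stands right when its strip lies on this x axis, its outer end (a small blue patch on the disc's rim) at the arrow. The arrow is on a white foot 30 mm wide and 16 to 20 mm high that reaches out to 202 mm from the axis
- rack: the cream rack with the blue caps: 80 mm long radially (55 to 135 mm off the axis), 40 mm wide, top at 74 mm above the bench; the other three racks are alike. Origin on the carousel's axis at bench height, x axis pointing from the rack's outer end to the axis, z up. Fixed on the carousel. Keep fingers and arm off it
- strip_mid (a point): middle of the blue strip, 95 mm from the axis, 82 mm above the bench, the height of the caps' tops once seated (raised caps stand 5 mm higher, tops at 87 mm). The strip is a radial row of five caps at 14 mm pitch, each 13 mm along the row and 24 mm across, centres 123, 109, 95, 81 and 67 mm from the axis
- cap0 (a joint): blue cap 1 of 5 counted from the outer end: 0 raised, 0.005 m fully down. Needs about 5 N to go down and stays where it is left
- cap1 (a joint): blue cap 2 of 5 counted from the outer end: 0 raised, 0.005 m fully down. Needs about 5 N to go down and stays where it is left
- cap2 (a joint): blue cap 3 of 5 counted from the outer end: 0 raised, 0.005 m fully down. Needs about 5 N to go down and stays where it is left
- cap3 (a joint): blue cap 4 of 5 counted from the outer end: 0 raised, 0.005 m fully down. Needs about 5 N to go down and stays where it is left
- cap4 (a joint): blue cap 5 of 5 counted from the outer end: 0 raised, 0.005 m fully down. Needs about 5 N to go down and stays where it is left
- reader: reader: white head 80 x 70 mm over the carousel's axis, underside 190 to 201 mm and top 266 mm above the bench, on an arm and a post (290 mm high, 205 mm from the axis, opposite to the arrow). Origin on the axis at bench height, x axis from arrow to post. Fixed, not to be touched. An upright gripper would hit it when rolling the strip's inner end
- roller: the hand roller, 0.3 kg, loose; origin at the centre of the black wheel (radius 20 mm, 26 mm wide, free to turn about the roller's y axis). z axis along the handle, from wheel to red grip. A fork and a 12 mm neck lead to a black shoulder (34 x 34 mm, 75 to 83 mm from the wheel's centre) and a square red grip 24 x 24 mm from 83 to 149 mm
- roller_grip (a point): middle of the roller's red grip (24 x 24 mm, 66 mm long), on its axis 115 mm from the wheel's centre; axes as roller, best gripped along z, closing along y. In the cradle the handle leans 32 degrees from vertical towards the cradle's -x side (roughly the robot)
- cradle: fixed grey cradle of the roller, 125 x 76 mm; origin on the bench under the wheel's centre, z up, the handle leans to -x. The wheel sits on a floor 12 mm high in a shallow pocket (5 mm free each side, side walls to 22 mm, front wall to 28 mm); two cheeks 24 mm apart, 84 mm high, 40 mm behind the wheel's centre, guide the neck, which leans on a steel bar between them
- cradle_seat (a point): where the centre of the roller's wheel lies when the roller is in the cradle: 32 mm above the bench; axes as cradle
- tip_box: bystander: cream pipette tip box 100 x 120 mm, 60 mm high; origin under its centre
- petri: bystander: closed round dish, 90 mm across, 28 mm high; origin under its centre
- jar: bystander: amber jar, 48 mm across, 60 mm high; origin under its centre
- bottle: bystander: clear bottle, 68 mm across, 150 mm high; origin under its centre
- beaker: bystander: glass beaker, 72 mm across, 85 mm high; origin under its centre
- tube_box: bystander: blue box with clear lid, 77 mm square, 49 mm high; origin under its centre
- timer: bystander: small white box 65 x 50 mm, 22 mm high; origin under its centre

How it is judged (in metres and radians):
On the way, in this order (a step that is already met when the one before it is completed fails the run):
1. the blue rack stands at the index arrow (strip's middle within 5 mm sideways of the arrow's line) and is still (y of strip_mid in the frame of index between -0.005 and 0.005 m and x of strip_mid in the frame of index below 0.08 m and angular speed of rack below 0.05 rad/s), for 0.2 s.
2. the roller presses on the blue strip (contact force between roller and rack above 4 N), for 0.05 s.
3. all five blue caps are down (value of joint each of cap0, cap1, cap2, cap3, cap4 above 0.0035 m), for 0.1 s.
At the end, for the whole second after the job is handed in: All five blue caps at least 3.5 of 5 mm down; the blue rack still at the arrow, strip's middle within 6 mm of its line; the roller at rest, released, in its cradle as it stood: wheel within 10 mm of its seat, handle leaning 23 to 37 degrees to the cradle's -x side, within 0.2 rad of its heading (all of step 3 and y of strip_mid in the frame of index between -0.006 and 0.006 m and x of strip_mid in the frame of index below 0.08 m and angular speed of rack below 0.05 rad/s and distance between roller and cradle_seat below 0.01 m and angle between the y axis of roller and the y axis of cradle, either way round below 0.2 rad and angle between roller's own z axis and vertical between 0.4 and 0.65 rad and x of roller_grip in the frame of cradle below -0.03 m and linear speed of roller below 0.02 m/s); the robot touches nothing.
It fails at once if the fingers or the arm press on the blue rack or its caps (contact force between any of the fingers, the arm and rack above 2 N).
It fails at once if the reader is bumped (contact force between any of the fingers, the arm, roller and reader above 3 N).
It fails at once if a bystander is moved by more than 30 mm (distance of any of tip_box, petri, jar, bottle, beaker, tube_box, timer from where it was at the start of the episode above 0.03 m).
It also fails if it takes over 72 s, if anything falls off the work surface, if the arm or the gripper's body presses on something with over 40 N, if the wrist force passes 120 N, or if a joint passes its speed limit or range.

## Robot

A 6-joint arm with a two-finger parallel gripper is mounted at the origin on the work surface. World frame = base frame: x ahead of the robot, y to its left, z up, the work surface at z = 0. Lengths are in mm, angles in degrees, forces in N, time in s.
With the tool pointing down it reaches from about 350 to 850 mm from the base axis. Payload 8.1 kg.
Tool frame: the origin (TCP) lies on the centre line of the jaws, within the pads' length; the fingertips stand r.tip_extent ahead of it and the grasp point (between the pads) lies 8 mm behind it (r.tip_extent is the distance from the TCP to the fingertips, in mm); z points along the fingers, y is the direction in which the jaws open and shut (so a half turn about z gives the same grasp; the last joint's range is limited). The gripper opens to 85 mm and grips with 20 to 120 N. Pads are 22 mm wide; open, the fingers measure 114 mm over their backs; the gripper's body (76 mm by 85 mm) begins 54 mm behind the grasp point. The pads swing forward as they close: fully open they stand 13 mm farther back than shut.
Start: joints at [70.909, 7.471, 85.268, -0, 87.261, -4.893], TCP at [147.141, 581.683, 242.292] pointing down, gripper open.
Joint ranges: [-169.43, 169.43], [-51.17, 129.36], [1.28, 143.12], [-76.62, 256.62], [0, 156.53], [-152.29, 152.29]. Speed limits (degrees/s): [136.94, 136.94, 159.86, 180, 180, 180].

## Interface

Orientations are given as [roll, pitch, yaw] about the fixed x, y, z axes, in that order (R = Rz(yaw) Ry(pitch) Rx(roll)).
In Python, from bench import sense, optics, hand_in, spotter, r gives the robot as it stands.
- The arm moves only by the tool apply_moves, never from a script. Its argument "series" is a list of rows, each a list of 3 entries, a list of its own where there are three numbers: the opening, from 0 (shut) to 1 (fully open), then the shift along the world's x, y, z in m, then the turn about the world's z in rad. In form: [[grip, [x, y, z], turn], ...]. A call has 1 to 5 rows; each row is the pose to reach, as a shift and turn from the pose measured when the call began; what a row does not reach only later rows make up. A row lasts 1/8 s, in which the tool goes at most 62.5 mm and 10.7 degrees, less where a joint would pass 70% of its speed; a pose out of reach is approached as far as the arm can. A call with a gripper value outside its range is refused whole. The fingers move at their own pace and stop on an object; "grip_force" is the grip in N (left out, the last holds). Time passes only in rows, so rows that repeat a pose let the fingers close. It gives the time, the measured TCP pose, the force and the opening at its end, in the units of the state.
- sense(): the state, without advancing time (a new reading comes with each control period).
- optics.snapshot(name): name is "side" or "top"; returns a dict with "color" (480x640x3 uint8, blue, green, red), "intrinsics" (3x3 intrinsics, pixels), "rvec" (rotation vector, rad) and "tvec" (3), from world to camera coordinates, as OpenCV has them. Camera axes: x right, y down, z forward; pixel columns grow to the right and rows downward; lengths in mm; the calibration is good to about 2 mm. A picture is of the moment at which its call begins. There is no depth.
- hand_in(): hands the job in, once; it reports no verdict.
Trained networks look in a picture, given as the dict that the camera call returned (one of the last four; its "shot" number tells which), for a name from the list of things; names that differ only in an ending like _2 or _b are one class to them, and where a whole thing is asked for, a point or a joint stands for the part that bears it (a point fixed in the world has none). Each returns a list of dicts, best first, with "p" (0 to 1); they miss things now and then, are a little off and sometimes report something else, mostly with a low value. They report only what shows in the picture. A call takes as long as a camera call.
- spotter.search_frame(picture, query): "xyz" ([x, y, z] in mm, in the coordinates of the camera as it stood for that picture, good to about 4 mm: the middle of the surface that is visible of it).
- spotter.masks_of(picture, query): "mask" (480x640 bool, what is visible of it).
The state is a dict: "time": time; "joint_pos": joint angles; "qd": joint speeds; "joint_efforts": joint torques, N m; "tool_pos": TCP position; "tcp_rot": TCP orientation; "ft_force": force on the tool from outside, world axes, zero at the start; "wrist_torque": the same for the moment, N m; "finger_gap": finger opening in mm.
Only numpy, scipy, OpenCV 4.12 (cv2) and the standard library are available. Lean on these libraries where they do the work, as an engineer would, in place of code of your own. Each camera call takes 0.05 s, during which the arm holds its last target.

## Working session

There is one attempt and no reset: what is moved stays moved. The work goes in short steps, Python scripts to look and compute and a tool call to move; the robot and the scene stay as the last step left them, time stands still between calls to the robot, and variables do not carry over. Pictures are saved under pics/ and viewed, and the job is handed in when it is done.

Besides the shell and the picture viewer there is one more tool, called after ">>>" by a JSON object that holds its "fn" and its "kwargs". apply_moves: Moves the arm, as the interface text tells. Its arguments: {"type":"object","properties":{"series":{"type":"array"},"grip_force":{"type":"number"}},"required":["series"]}

```bash
mkdir -p pics; ls; cat > h.py <<'E'
import numpy as np, cv2
from bench import sense, optics, hand_in, spotter, r
def snap(n,fn=None):
    p=optics.snapshot(n)
    if fn: cv2.imwrite('pics/'+fn,p['color'])
    return p
def cam(p):
    R,_=cv2.Rodrigues(np.array(p['rvec'],float)); return R,np.array(p['tvec'],float).reshape(3),np.array(p['intrinsics'],float)
def c2w(p,x):
    R,t,K=cam(p); return R.T@(np.array(x,float)-t)
def px2w(p,u,v,z):
    R,t,K=cam(p); d=R.T@np.linalg.inv(K)@np.array([u,v,1.]); c=-R.T@t
    return c+d*(z-c[2])/d[2]
def w2px(p,X):
    R,t,K=cam(p); x=K@(R@np.array(X,float)+t); return x[:2]/x[2]
E
python3 - <<'E'
from h import *
s=sense(); print({k:np.round(v,2) for k,v in s.items()}, r.tip_extent)
for n in ('side','top'):
    p=snap(n,n+'0.png'); R,t,K=cam(p); print(n,'cam at',np.round(-R.T@t),'f',K[0,0])
    for q in ['hub','carousel','index','rack','strip_mid','roller','roller_grip','cradle','cradle_seat','reader','tip_box','petri','jar','bottle','beaker','tube_box','timer']:
        try:
            o=spotter.search_frame(p,q); print(q,[(np.round(c2w(p,d['xyz'])).tolist(),round(d['p'],2)) for d in o[:2]])
        except Exception as e: print(q,e)
E
```

```text
pics
{'time': np.float64(0.0), 'joint_pos': array([70.91,  7.51, 85.33,  0.  , 87.26, -4.89]), 'qd': array([ 0.04, -0.07, -0.03,  0.1 ,  0.03,  0.07]), 'joint_efforts': array([ 0.000e+00, -5.694e+01, -5.006e+01, -0.000e+00,  1.000e-02,
       -0.000e+00]), 'tool_pos': array([146.97, 581.16, 241.24]), 'tcp_rot': array([-1.7989e+02, -1.0000e-02,  1.6580e+02]), 'ft_force': array([ 0.13,  0.27, -0.82]), 'wrist_torque': array([ 0.02,  0.02, -0.01]), 'finger_gap': np.float64(85.49)} 11.0
side cam at [ 143. -442.  785.] f 455.47063047104473
hub [([642.0, 19.0, 34.0], 0.75)]
carousel [([646.0, 19.0, 33.0], 0.63)]
index [([637.0, 15.0, 37.0], 0.75)]
rack [([704.0, 83.0, 73.0], 0.63), ([615.0, 292.0, 37.0], 0.5)]
strip_mid [([700.0, 82.0, 78.0], 0.8)]
roller [([411.0, 311.0, 110.0], 0.78)]
roller_grip [([415.0, 314.0, 107.0], 0.62), ([703.0, 82.0, 72.0], 0.35)]
cradle [([422.0, 313.0, 9.0], 0.67), ([703.0, 82.0, 79.0], 0.25)]
cradle_seat [([421.0, 314.0, 11.0], 0.91)]
reader [([722.0, 47.0, 253.0], 0.66), ([413.0, 313.0, 110.0], 0.49)]
tip_box [([441.0, -356.0, 58.0], 0.92), ([702.0, 77.0, 85.
[... 637 characters left out ...]
26.0, 319.0, 108.0], 0.91), ([730.0, 111.0, 88.0], 0.31)]
roller_grip [([422.0, 322.0, 109.0], 0.63)]
cradle [([430.0, 321.0, 9.0], 0.93)]
cradle_seat [([435.0, 318.0, 13.0], 0.97), ([724.0, 106.0, 71.0], 0.22)]
reader [([685.0, 52.0, 264.0], 0.76), ([426.0, 321.0, 107.0], 0.63)]
tip_box [([455.0, -341.0, 53.0], 0.67), ([730.0, 115.0, 88.0], 0.28)]
petri [([367.0, 141.0, 23.0], 0.57), ([710.0, 293.0, 98.0], 0.19)]
jar [([617.0, 298.0, 57.0], 0.57)]
bottle [([711.0, 290.0, 100.0], 0.81), ([739.0, 125.0, 87.0], 0.31)]
beaker [([457.0, -341.0, 56.0], 0.72), ([738.0, -326.0, 51.0], 0.66)]
tube_box [([612.0, -305.0, 51.0], 0.92)]
timer [([377.0, -120.0, 20.0], 0.61), ([618.0, 299.0, 57.0], 0.57)]
```

View pics/side0.png

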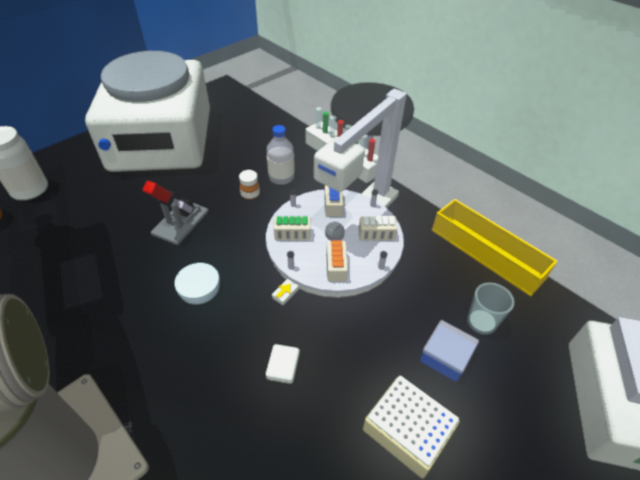

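View pics/top0.png

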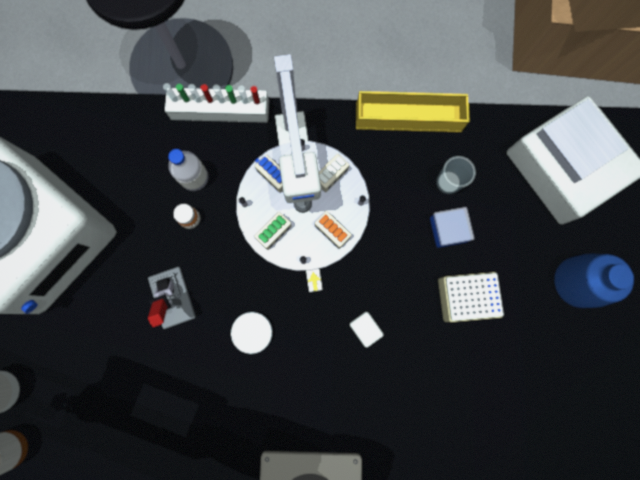

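```bash
python3 - <<'E'
from h import *
p=snap('top'); a=p['color']
def crop(x0,y0,x1,y1,k,fn): cv2.imwrite('pics/'+fn,cv2.resize(a[y0:y1,x0:x1],None,fx=k,fy=k,interpolation=cv2.INTER_CUBIC))
crop(230,120,380,300,4,'c1.png'); crop(135,255,210,335,8,'c2.png')
m=spotter.masks_of(p,'carousel'); print([ (d['p'],d['mask'].sum()) for d in m])
q=snap('side')
b=q['color']; cv2.imwrite('pics/c3.png',cv2.resize(b[160:260,120:240],None,fx=6,fy=6,interpolation=cv2.INTER_CUBIC))
cv2.imwrite('pics/c4.png',cv2.resize(b[170:310,255:415],None,fx=4,fy=4,interpolation=cv2.INTER_CUBIC))
E
```

```text
[(0.95, np.int64(11377))]
```

View pics/c1.png

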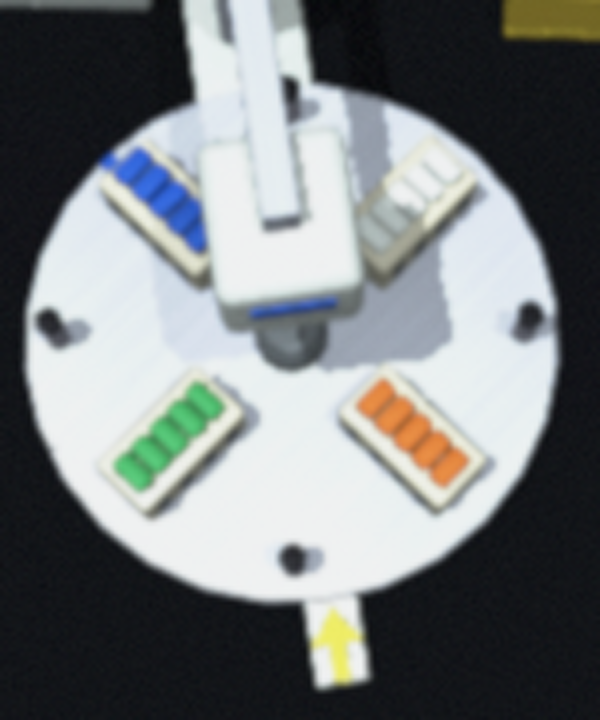

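View pics/c2.png

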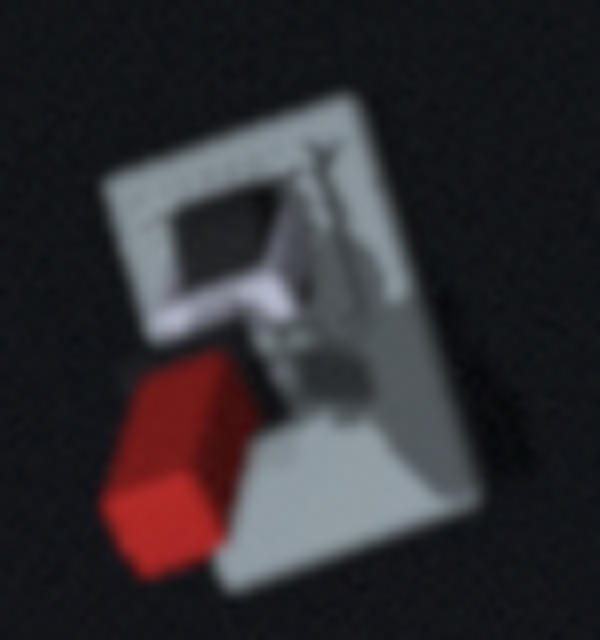

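View pics/c3.png

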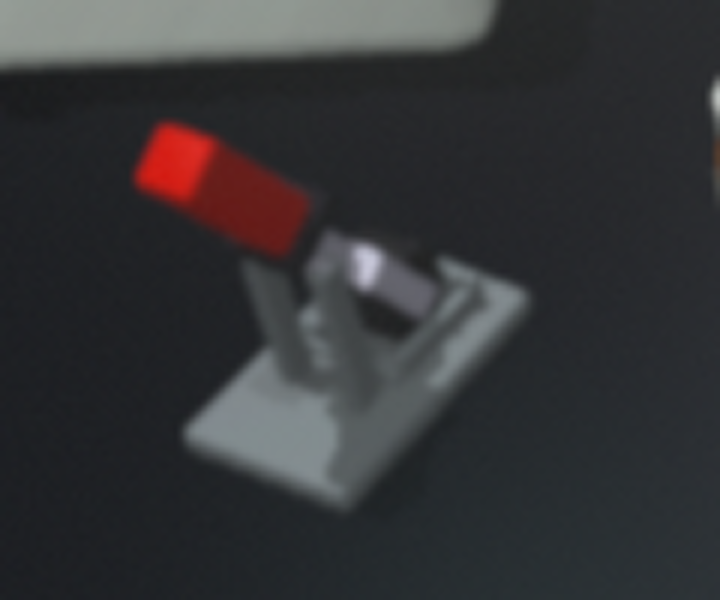

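View pics/c4.png

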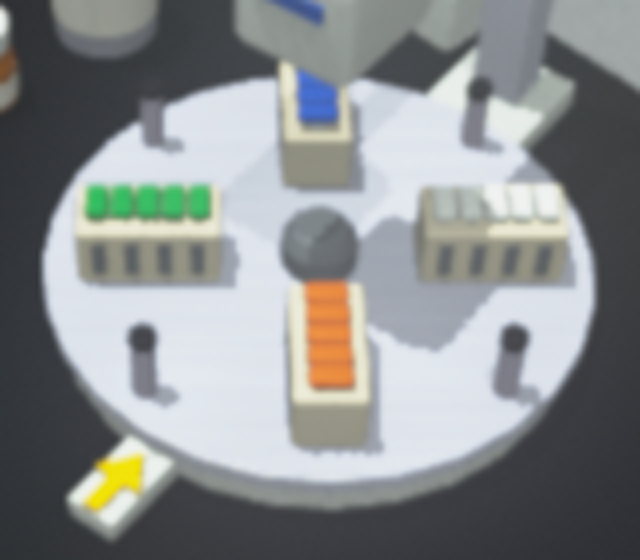

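```bash
python3 - <<'E'
from h import *
from scipy.optimize import least_squares
for n in('top','side'):
    p=snap(n); a=p['color']; g=cv2.cvtColor(a,cv2.COLOR_BGR2GRAY).astype(float)
    # radial edge search
    c=np.array([637,28.,34]); 
    for it in range(3):
        pts=[]
        for th in np.radians(np.arange(0,360,3)):
            rr=np.arange(140,172,.5); uv=np.array([w2px(p,[c[0]+x*np.cos(th),c[1]+x*np.sin(th),34]) for x in rr],np.float32)
            v=cv2.remap(g.astype(np.float32),uv[:,0].reshape(1,-1),uv[:,1].reshape(1,-1),cv2.INTER_LINEAR)[0]
            d=v[4:]-v[:-4]; i=d.argmin()
            if d[i]<-30 and v[max(i-6,0)]>120 : pts.append([c[0]+rr[i+2]*np.cos(th),c[1]+rr[i+2]*np.sin(th)])
        pts=np.array(pts)
        f=least_squares(lambda q:np.hypot(pts[:,0]-q[0],pts[:,1]-q[1])-q[2],[c[0],c[1],155],loss='soft_l1'); c=np.array([f.x[0],f.x[1],34])
    print(n,'hub',f.x.round(1),len(pts),'rms',np.median(abs(f.fun)).round(2))
    hsv=cv2.cvtColor(a,cv2.COLOR_BGR2HSV)
    y=cv2.inRange(hsv,(22,120,120),(35,255,255)); 
    Y,X=np.nonzero(y); W=np.array([px2w(p,u,v,20)[:2] for u,v in zip(X,Y)]); ok=np.hypot(W[:,0]-c[0],W[:,1]-c[1])<215; W=W[ok]
    m=W.mean(0); d=m-c[:2]; print('arrow centroid',m.round(1),'angle',np.degrees(np.arctan2(d[1],d[0])).round(2),np.hypot(*d).round(1),len(W))
    _,_,vt=np.linalg.svd(W-m); print('axis',np.degrees(np.arctan2(vt[0,1],vt[0,0])).round(1))
    b=cv2.inRange(hsv,(105,130,90),(125,255,255)); Y,X=np.nonzero(b); W=np.array([px2w(p,u,v,87)[:2] for u,v in zip(X,Y)])
    rr=np.hypot(W[:,0]-c[0],W[:,1]-c[1]); ok=(rr<135)&(rr>55);W=W[ok]; m=W.mean(0);d=m-c[:2]; print('blue',m.round(1),'ang',np.degrees(np.arctan2(d[1],d[0])).round(2))
    for s,z in (((303,260.),80),): pass
    if n=='top':
        for u,v in [(47/4+230,322/4+120),(531/4+230,316/4+120),(293/4+230,559/4+120)]:
            w=px2w(p,u,v,80); d=w[:2]-c[:2]; print('post',w.round(1),np.hypot(*d).round(1),np.degrees(np.arctan2(d[1],d[0])).round(1))
        C=[px2w(p,u/8+135,v/8+255,12)[:2] for u,v in [(352,92),(105,182),(235,592),(480,500)]]; C=np.array(C)
    else:
        C=np.array([px2w(p,u/6+120,v/6+160,12)[:2] for u,v in [(530,295),(185,432),(345,512)]])
    print('corners',C.round(1).tolist(),[np.hypot(*(C[i+1]-C[i])).round(1) for i in range(len(C)-1)])
    # red grip
    rm=cv2.inRange(hsv,(0,150,60),(8,255,255))|cv2.inRange(hsv,(172,150,60),(180,255,255)); rm[:, :120]=0; rm[:,230:]=0
    Y,X=np.nonzero(rm); print('red px',X.min(),X.max(),Y.min(),Y.max(),X.mean(),Y.mean())
E
```

```text
top hub [660.5  34.7 154.8] 107 rms 0.37
arrow centroid [484.2   3.5] angle -169.96 179.1 57
axis -170.0
blue [726.  107.9] ang 48.19
post [652.3 168.3  80. ] 133.8 93.5
post [ 663.2 -100.7   80. ] 135.4 -88.8
post [523.5  27.6  80. ] 137.2 -177.0
corners [[508.5, 316.7], [480.6, 385.7], [365.7, 338.8], [393.1, 271.4]] [np.float64(74.5), np.float64(124.1), np.float64(72.7)]
red px 147 211 84 327 164.72527472527472 275.94945054945055
side hub [658.6  33.8 154.6] 98 rms 0.46
arrow centroid [481.8   2.5] angle -169.97 179.6 102
axis -166.8
blue [708.5  89.3] ang 48.04
corners [[506.5, 313.4], [365.6, 339.1], [388.8, 262.0]] [np.float64(143.3), np.float64(80.5)]
red px 142 170 180 201 155.84971098265896 190.6936416184971
```

>>> {"fn": "apply_moves", "kwargs": {"series": [[0.6, [0.05, -0.04, 0], -0.15], [0.6, [0.1, -0.08, 0], -0.32], [0.6, [0.15, -0.12, 0], -0.48], [0.6, [0.2, -0.16, 0], -0.64], [0.6, [0.25, -0.2, 0], -0.8]], "grip_force": 20}}

```text
time: 2.68
tool_pos: [392.5, 385.1, 242.6]
tcp_rot: [180.0, -0.0, 119.7]
ft_force: [1.3, 0.7, -0.3]
finger_gap: 51.1
```

>>> {"fn": "apply_moves", "kwargs": {"series": [[0.6, [0.05, -0.043, 0], -0.15], [0.6, [0.1, -0.086, 0], -0.3], [0.6, [0.15, -0.13, 0], -0.46], [0.6, [0.2, -0.173, 0], -0.62], [0.6, [0.261, -0.216, 0], -0.78]]}}

```text
time: 3.3
tool_pos: [632.0, 184.2, 242.9]
tcp_rot: [179.9, -0.0, 74.7]
ft_force: [-0.5, 0.1, 0.5]
finger_gap: 51.1
```

>>> {"fn": "apply_moves", "kwargs": {"series": [[0.6, [0, 0, -0.04], 0], [0.6, [0, 0, -0.08], 0]]}}

```text
time: 3.55
tool_pos: [633.2, 183.1, 162.2]
tcp_rot: [179.9, -0.1, 74.5]
ft_force: [-0.5, 0.2, -0.1]
finger_gap: 51.3
```

```bash
python3 - <<'E'
from h import *
p=snap('top'); q=snap('side'); s=sense(); print(s['tool_pos'],s['tcp_rot'])
a=cv2.resize(p['color'][120:300,200:400],None,fx=4,fy=4); cv2.imwrite('pics/d1.png',a[:600])
b=cv2.resize(q['color'][130:310,230:430],None,fx=4,fy=4); cv2.imwrite('pics/d2.png',b[:600])
E
```

```text
[628.63755613 183.08213337 156.47743205] [-179.54931526    0.23237313   74.62590073]
```

View pics/d2.png

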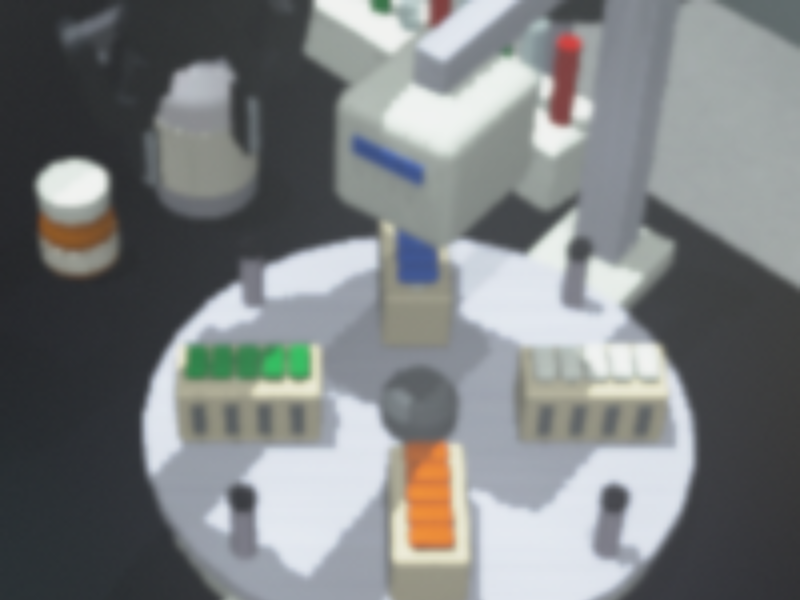

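```bash
python3 - <<'E'
from h import *
q=snap('side'); s=sense(); print(s['tool_pos'],s['tcp_rot'],s['time'])
for uv in [(250/4+230,245/4+130),(581/4+230,247/4+130),(242/4+230,495/4+130),(615/4+230,497/4+130)]:
    w=px2w(q,*uv,78)[:2]; d=w-[659.5,34.3]; print(w.round(1),np.hypot(*d).round(1),np.degrees(np.arctan2(d[1],d[0])).round(1))
E
```

```text
[629.98250375 183.70960346 159.8695811 ] [-1.79752726e+02  1.28497758e-01  7.46550660e+01] 3.7
[653. 168.] 133.9 92.8
[794.1  37.3] 134.6 1.3
[524.5  27.3] 135.2 -177.0
[ 664.1 -102.5] 136.8 -88.1
```

>>> {"fn": "apply_moves", "kwargs": {"series": [[0.6, [0.0225, -0.0155, 0], 0], [0.6, [0.0225, -0.0155, -0.03], 0], [0.6, [0.0225, -0.0155, -0.07], 0], [0.6, [0.0225, -0.0155, -0.1], 0], [0.6, [0.0225, -0.0155, -0.1], 0]]}}

```text
time: 4.32
tool_pos: [651.4, 168.3, 59.2]
tcp_rot: [-179.6, 0.2, 74.7]
ft_force: [-0.5, -0.2, -0.6]
finger_gap: 51.2
```

>>> {"fn": "apply_moves", "kwargs": {"series": [[0.1, [0, 0, 0], 0], [0.1, [0, 0, 0], 0], [0.1, [0, 0, 0], 0]], "grip_force": 20}}

```text
time: 4.7
tool_pos: [653.4, 168.6, 62.4]
tcp_rot: [-179.9, 0.1, 74.7]
ft_force: [-1.0, -1.2, 6.7]
finger_gap: 15.2
```

```bash
cat > arc.py <<'E'
import sys,numpy as np
x,y,step,n=map(float,sys.argv[1:5]); h=np.array([659.5,34.3]); d=np.array([x,y])-h; ph=np.degrees(np.arctan2(d[1],d[0]))%360
print('phi',round(ph,1),'rad',np.hypot(*d).round(1))
for k in range(1,int(n)+1):
    a=np.radians(ph+step*k); w=h+135*np.array([np.cos(a),np.sin(a)])-[x,y]; print((w/1000).round(4).tolist(), round(np.radians(step*k)*.915,3))
E
for s in "653.4 168.6";do python3 arc.py $s 7 5; done
python3 - <<'E'
import numpy as np
for p0 in (127,162,197):
    a=np.radians(p0);print(p0,[ (135*(np.array([np.cos(a+np.radians(7*k)),np.sin(a+np.radians(7*k))])-[np.cos(a),np.sin(a)])/1000).round(4).tolist() for k in range(1,6)])
E
```

```text
phi 92.6 rad 134.4
[-0.0164, -0.0012] 0.112
[-0.0325, -0.0049] 0.224
[-0.0479, -0.0106] 0.335
[-0.0626, -0.0181] 0.447
[-0.0763, -0.0273] 0.559
127 [[-0.0125, -0.0107], [-0.0237, -0.0229], [-0.0332, -0.0363], [-0.0411, -0.0508], [-0.0471, -0.0661]]
162 [[-0.0041, -0.016], [-0.0063, -0.0323], [-0.0064, -0.0488], [-0.0046, -0.0652], [-0.0007, -0.0812]]
197 [[0.0058, -0.0154], [0.0134, -0.0301], [0.0227, -0.0436], [0.0336, -0.056], [0.046, -0.0669]]
```

>>> {"fn": "apply_moves", "kwargs": {"series": [[0.1, [-0.016, -0.001, 0], 0.11], [0.1, [-0.0325, -0.005, 0], 0.22], [0.1, [-0.048, -0.0106, 0], 0.335], [0.1, [-0.0626, -0.018, 0], 0.447], [0.1, [-0.0763, -0.0273, 0], 0.56]]}}

```text
time: 5.32
tool_pos: [577.8, 140.0, 62.7]
tcp_rot: [-180.0, 0.2, 107.0]
ft_force: [9.8, -7.6, -10.7]
finger_gap: 14.4
```

```bash
python3 arc.py 577.8 140 7 5
```

```text
phi 127.7 rad 133.6
[-0.0133, -0.0097] 0.112
[-0.0242, -0.022] 0.224
[-0.0337, -0.0356] 0.335
[-0.0413, -0.0501] 0.447
[-0.0472, -0.0656] 0.559
```

>>> {"fn": "apply_moves", "kwargs": {"series": [[0.1, [-0.0133, -0.0097, 0], 0.11], [0.1, [-0.0242, -0.022, 0], 0.22], [0.1, [-0.0337, -0.0356, 0], 0.335], [0.1, [-0.0413, -0.05, 0], 0.447], [0.1, [-0.0472, -0.0656, 0], 0.56]]}}

```text
time: 5.95
tool_pos: [532.4, 73.2, 62.9]
tcp_rot: [179.9, 0.5, 139.3]
ft_force: [17.6, -3.7, -20.9]
finger_gap: 14.6
```

```bash
python3 arc.py 532.4 73.2 7 5
```

```text
phi 163.0 rad 132.9
[-0.0058, -0.0154] 0.112
[-0.0077, -0.0318] 0.224
[-0.0076, -0.0483] 0.335
[-0.0054, -0.0646] 0.447
[-0.0013, -0.0806] 0.559
```

>>> {"fn": "apply_moves", "kwargs": {"series": [[0.1, [-0.0058, -0.0154, -0.002], 0.11], [0.1, [-0.0077, -0.0318, -0.003], 0.22], [0.1, [-0.0076, -0.0483, -0.003], 0.335], [0.1, [-0.0054, -0.0646, -0.003], 0.447], [0.1, [-0.0013, -0.08, -0.003], 0.56]]}}

```text
time: 6.58
tool_pos: [533.8, -6.7, 62.5]
tcp_rot: [179.8, 0.8, 171.6]
ft_force: [6.5, 5.7, 0.3]
finger_gap: 14.3
```

```bash
python3 arc.py 533.8 -6.7 7.2 5
```

```text
phi 198.1 rad 132.2
[0.0036, -0.0166] 0.115
[0.0118, -0.0315] 0.23
[0.0218, -0.0452] 0.345
[0.0334, -0.0575] 0.46
[0.0465, -0.0683] 0.575
```

>>> {"fn": "apply_moves", "kwargs": {"series": [[0.1, [0.0036, -0.0166, 0], 0.11], [0.1, [0.0118, -0.0315, 0], 0.22], [0.1, [0.0218, -0.0452, 0], 0.335], [0.1, [0.0334, -0.0575, 0], 0.45], [0.1, [0.0465, -0.068, 0], 0.55]]}}

```text
time: 7.2
tool_pos: [581.1, -73.7, 63.3]
tcp_rot: [179.7, 0.9, -156.7]
ft_force: [1.4, 6.7, 0.3]
finger_gap: 14.6
```

```bash
cat > ang.py <<'E'
from h import *
import sys
h=np.array([659.5,34.3])
for n in ('top','side'):
    p=snap(n); a=p['color']; hsv=cv2.cvtColor(a,cv2.COLOR_BGR2HSV)
    b=cv2.inRange(hsv,(105,130,90),(125,255,255)); Y,X=np.nonzero(b); z=float(sys.argv[1]) if len(sys.argv)>1 else 87
    W=np.array([px2w(p,u,v,z)[:2] for u,v in zip(X,Y)])
    rr=np.hypot(*(W-h).T); ang=np.degrees(np.arctan2(W[:,1]-h[1],W[:,0]-h[0]))%360
    ok=(rr<133)&(rr>57)&(abs(ang-190)<25); W=W[ok]; m=W.mean(0)
    dd=m-h; _,_,vt=np.linalg.svd(W-m)
    ex=-np.array([np.cos(np.radians(190)),np.sin(np.radians(190))]); ey=np.array([-ex[1],ex[0]])
    print(n,'n',len(W),'m',m.round(1),'ang',(np.degrees(np.arctan2(dd[1],dd[0]))%360).round(2),'lat mm',(ey@dd).round(1),'axis',(np.degrees(np.arctan2(vt[0,1],vt[0,0]))%180).round(1))
    x0,y0=(225,125) if n=='top' else (240,150)
    cv2.imwrite('pics/%s_%s.png'%(n,sys.argv[2]),cv2.resize(a[y0:y0+190,x0:x0+190],None,fx=3,fy=3,interpolation=cv2.INTER_CUBIC))
s=sense(); print(s['tool_pos'].round(1),s['tcp_rot'].round(1),s['time'],s['ft_force'].round(1))
E
python3 ang.py 87 e1
```

```text
top n 225 m [569.7  21.1] ang 188.37 lat mm 2.6 axis 4.7
side n 216 m [559.3  15.4] ang 190.66 lat mm -1.2 axis 14.5
[582.1 -74.9  63.4] [ 179.8    1.  -156.8] 7.3 [ 3.3  3.1 -1.9]
```

View pics/top_e1.png

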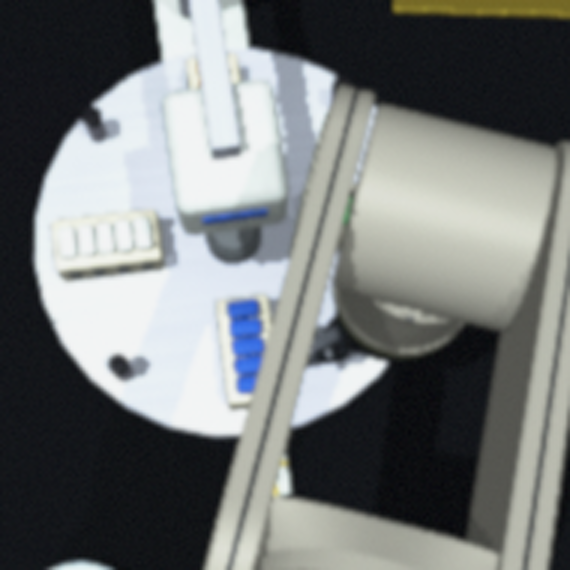

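View pics/side_e1.png

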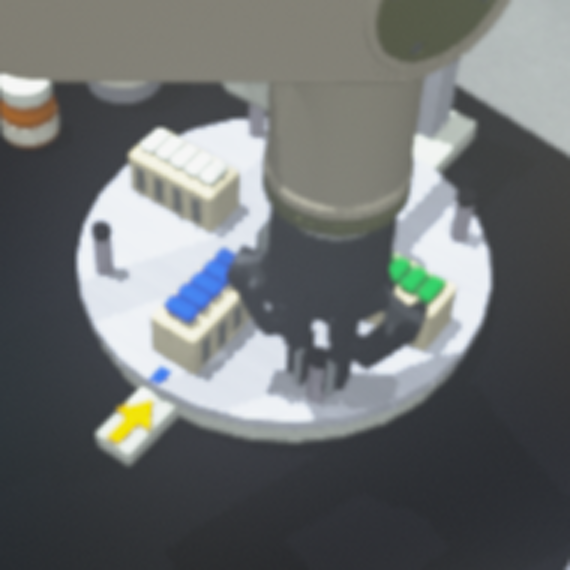

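```bash
python3 - <<'E'
from h import *
h=np.array([659.5,34.3])
p=snap('top'); q=snap('side')
for pp,lst in ((p,[(94/3+225,116/3+125,80),(119/3+225,362/3+125,80)]),(q,[(161/3+240,376/3+150,34),(101/3+240,231/3+150,80),(255/3+240,108/3+150,80),(466/3+240,193/3+150,80),(150/3+240,402/3+150,20),(112/3+240,438/3+150,20)])):
    for u,v,z in lst:
        d=px2w(pp,u,v,z)[:2]-h; print(np.hypot(*d).round(1),(np.degrees(np.arctan2(d[1],d[0]))%360).round(2))
E
```

```text
132.1 53.18
133.0 143.8
147.6 190.45
134.7 147.23
112.3 57.44
134.9 324.51
161.8 190.82
201.1 190.28
```

>>> {"fn": "apply_moves", "kwargs": {"series": [[0.35, [0, 0, 0], 0], [0.35, [0, 0, 0], 0], [0.35, [0, 0, 0.05], 0], [0.35, [0, 0, 0.11], 0], [0.35, [0, 0, 0.17], 0]]}}

```text
time: 8.02
tool_pos: [580.8, -74.5, 235.2]
tcp_rot: [179.8, 0.9, -156.9]
ft_force: [0.5, 0.3, -0.0]
finger_gap: 30.1
```

>>> {"fn": "apply_moves", "kwargs": {"series": [[0.7, [-0.05, 0.02, 0.01], -0.18], [0.7, [-0.1, 0.05, 0.02], -0.36], [0.7, [-0.15, 0.09, 0.02], -0.54], [0.7, [-0.19, 0.13, 0.02], -0.72], [0.7, [-0.22, 0.18, 0.02], -0.9]]}}

```text
time: 8.65
tool_pos: [364.4, 98.6, 255.6]
tcp_rot: [179.8, 1.0, 152.8]
ft_force: [0.4, 0.9, 0.6]
finger_gap: 60.0
```

```bash
python3 ang.py 87 e2; cat > fit.py <<'E'
from h import *
from scipy.optimize import minimize
def box(par,lean=32):
    x,y,hd=par; c=np.array([np.cos(hd),np.sin(hd),0]); l=np.radians(lean)
    zax=-c*np.sin(l)+np.array([0,0,np.cos(l)]); yax=np.array([-c[1],c[0],0]); xax=np.cross(yax,zax)
    o=np.array([x,y,32.]); return np.array([o+zax*a+xax*b+yax*d for a in (83,149) for b in(-12,12) for d in(-12,12)])
def hull_mask(p,V,sc=8,roi=None):
    R,t,K=cam(p); uv=np.array([w2px(p,v) for v in V]); x0,y0,w,hh=roi
    m=np.zeros((hh*sc,w*sc),np.uint8); cv2.fillConvexPoly(m,cv2.convexHull(((uv-[x0,y0]+.5)*sc).astype(np.float32)).astype(np.int32),255)
    return cv2.resize(m,(w,hh),interpolation=cv2.INTER_AREA)/255.
def redm(p,roi):
    x0,y0,w,hh=roi; a=p['color'][y0:y0+hh,x0:x0+w].astype(float); d=a[:,:,2]-np.maximum(a[:,:,1],a[:,:,0]); return np.clip(d/70,0,1)
def fit(ps,x0=(435,320,np.radians(22)),lean=32):
    rois={'top':(135,280,60,60),'side':(125,165,70,60)}
    im={n:redm(p,rois[n]) for n,p in ps.items()}
    f=lambda q:sum(((hull_mask(ps[n],box((q[0],q[1],q[2]/50),lean),roi=rois[n])-im[n])**2).sum() for n in ps)
    r_=minimize(f,[x0[0],x0[1],x0[2]*50],method='Nelder-Mead',options=dict(initial_simplex=np.array([[x0[0],x0[1],x0[2]*50]]+[[x0[0]+8*(i==0),x0[1]+8*(i==1),(x0[2]*50)+6*(i==2)] for i in range(3)])))
    return r_.x[0].round(1),r_.x[1].round(1),np.degrees(r_.x[2]/50).round(1),round(r_.fun,1)
if __name__=='__main__':
    t=snap('top'); s=snap('side')
    for l in (29,32,35): print(l,fit({'top':t,'side':s},lean=l))
    print(fit({'top':t}),fit({'side':s}))
E
python3 fit.py
```

```text
top n 259 m [566.3  19.1] ang 189.25 lat mm 1.2 axis 9.5
side n 238 m [562.7  16.4] ang 190.46 lat mm -0.8 axis 9.5
[364.  101.1 255.8] [179.7   0.9 153. ] 8.75 [0.1 0.2 1. ]
29 (np.float64(452.4), np.float64(339.4), np.float64(24.1), np.float64(230.8))
32 (np.float64(456.8), np.float64(345.8), np.float64(26.4), np.float64(207.7))
35 (np.float64(469.4), np.float64(327.7), np.float64(6.0), np.float64(265.0))
(np.float64(426.9), np.float64(378.6), np.float64(76.0), np.float64(69.5)) (np.float64(455.8), np.float64(346.8), np.float64(26.6), np.float64(24.8))
```

View pics/top_e2.png

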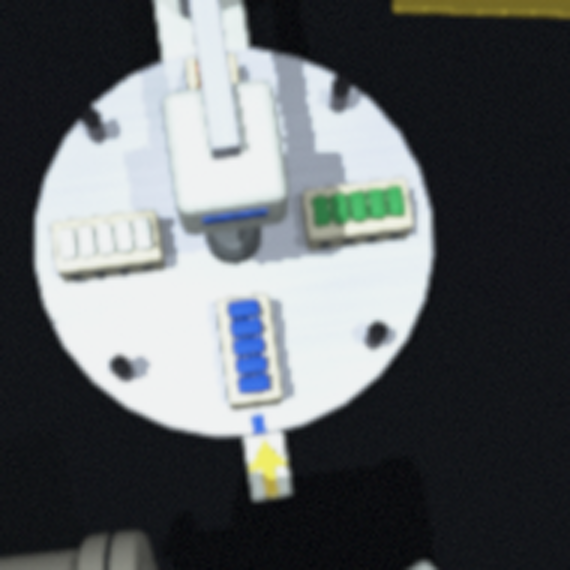

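View pics/side_e2.png

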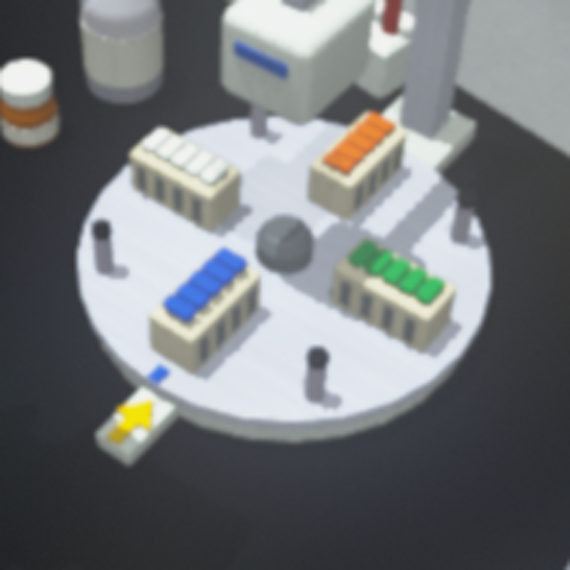

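```bash
python3 - <<'E'
from fit import *
t=snap('top'); s=snap('side')
t['color']=cv2.imread('pics/top0.png'); s['color']=cv2.imread('pics/side0.png')
import pickle; pickle.dump({n:{k:p[k] for k in('color','rvec','tvec','intrinsics')} for n,p in(('top',t),('side',s))},open('cams.pkl','wb'))
for l in (29,32,35): print(l,fit({'top':t,'side':s},lean=l))
print(fit({'top':t}),fit({'side':s}))
rois={'top':(135,280,60,60),'side':(125,165,70,60)}
r0=fit({'top':t,'side':s})
o=[]
for n,p in(('top',t),('side',s)):
    x0,y0,w,h=rois[n]; a=cv2.resize(p['color'][y0:y0+h,x0:x0+w],None,fx=6,fy=6,interpolation=cv2.INTER_CUBIC)
    for q,col in ((r0,(0,255,0)),):
        B=box((q[0],q[1],np.radians(q[2])));uv=(np.array([w2px(p,v) for v in B])-[x0,y0]+.5)*6
        cv2.polylines(a,[cv2.convexHull(uv.astype(np.int32))],True,col)
    o.append(a[:360,:360])
cv2.imwrite('pics/fit.png',np.hstack(o))
E
```

```text
29 (np.float64(452.3), np.float64(339.4), np.float64(24.1), np.float64(60.5))
32 (np.float64(458.4), np.float64(342.3), np.float64(23.0), np.float64(33.7))
35 (np.float64(469.2), np.float64(326.9), np.float64(7.0), np.float64(91.5))
(np.float64(459.2), np.float64(341.4), np.float64(22.6), np.float64(23.2)) (np.float64(457.6), np.float64(342.5), np.float64(23.5), np.float64(6.9))
```

View pics/fit.png

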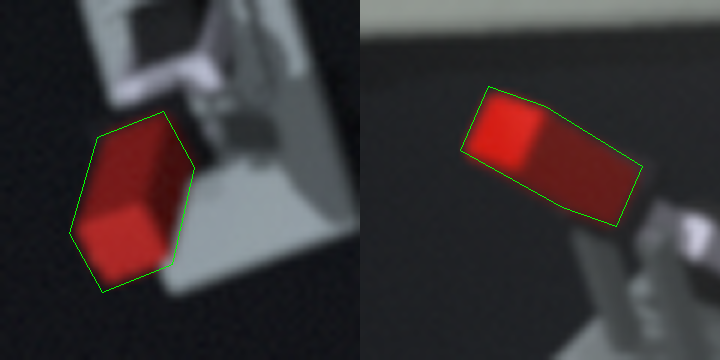

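>>> {"fn": "apply_moves", "kwargs": {"series": [[0.8, [0.008, 0.045, 0], 0.17], [0.8, [0.016, 0.09, 0], 0.34], [0.8, [0.024, 0.135, 0], 0.51], [0.8, [0.032, 0.18, 0], 0.69], [0.8, [0.038, 0.218, 0], 0.864]]}}

```text
time: 9.57
tool_pos: [405.7, 316.0, 254.9]
tcp_rot: [179.9, 0.9, -157.0]
ft_force: [-0.1, -0.1, 0.8]
finger_gap: 68.2
```

>>> {"fn": "apply_moves", "kwargs": {"series": [[0.8, [0, 0, 0], 0]]}}

```text
time: 9.7
tool_pos: [406.6, 316.9, 253.9]
tcp_rot: [179.9, 0.8, -156.8]
ft_force: [-0.6, 0.0, -0.7]
finger_gap: 68.3
```

```bash
cat > st.py <<'E'
from h import *
s=sense(); print(s['tool_pos'].round(1),s['tcp_rot'].round(1),round(s['time'],2),s['ft_force'].round(1),s['wrist_torque'].round(2),s['finger_gap'].round(1),s['joint_pos'].round(1))
E
python3 st.py
```

```text
Traceback (most recent call last):
  File "st.py", line 2, in <module>
    s=sense(); print(s['tool_pos'].round(1),s['tcp_rot'].round(1),round(s['time'],2),s['ft_force'].round(1),s['wrist_torque'].round(2),s['finger_gap'].round(1),s['joint_pos'].round(1))
                                                                                                                                       ^^^^^^^^^^^^^^^^^^^^^
AttributeError: 'float' object has no attribute 'round'
```

>>> {"fn": "apply_moves", "kwargs": {"series": [[0.8, [-0.004, 0.0025, -0.03], -0.01], [0.8, [-0.004, 0.0025, -0.065], -0.01], [0.8, [-0.004, 0.0025, -0.1], -0.01], [0.8, [-0.004, 0.0025, -0.132], -0.01], [0.8, [-0.004, 0.0025, -0.132], -0.01]]}}

```text
time: 10.32
tool_pos: [401.4, 316.5, 118.9]
tcp_rot: [179.9, 0.4, -157.5]
ft_force: [0.4, -0.3, 0.1]
finger_gap: 68.4
```

```bash
sed -i "s/s\['finger_gap'\].round(1)/s['finger_gap']/" st.py; python3 st.py; python3 - <<'E'
from h import *
p=snap('side'); cv2.imwrite('pics/g1.png',cv2.resize(p['color'][120:270,80:240],None,fx=4,fy=4,interpolation=cv2.INTER_CUBIC))
E
```

```text
[401.4 316.5 118.9] [ 179.9    0.4 -157.5] 10.32 [ 0.4 -0.3  0.1] [-0.01  0.01  0.01] 68.44275773136489 [ 32.5  -1.2 107.5  -0.   73.3 -79.9]
```

View pics/g1.png

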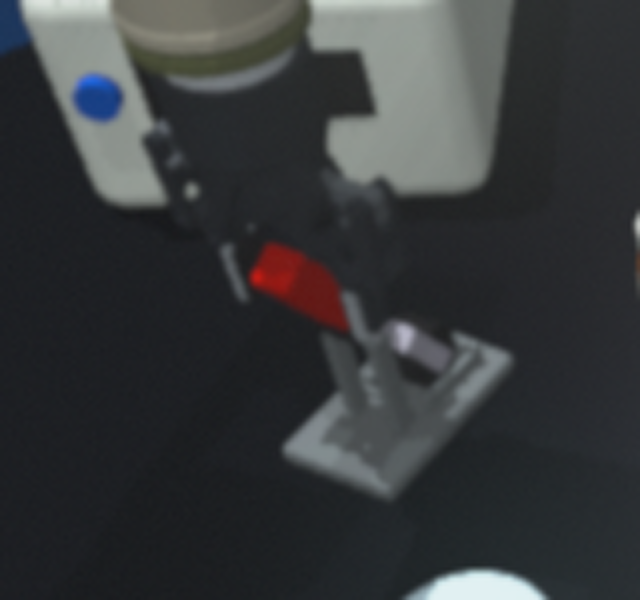

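>>> {"fn": "apply_moves", "kwargs": {"series": [[0.8, [-0.0005, 0.0022, 0.002], 0], [0.1, [-0.0005, 0.0022, 0.002], 0], [0.1, [-0.0005, 0.0022, 0.002], 0], [0.1, [-0.0005, 0.0022, 0.002], 0], [0.1, [-0.0005, 0.0022, 0.002], 0]], "grip_force": 110}}

```text
time: 11.0
tool_pos: [402.7, 319.6, 124.1]
tcp_rot: [180.0, 0.7, -157.5]
ft_force: [-0.4, -3.6, 5.8]
finger_gap: 22.9
```

```bash
python3 st.py
```

```text
[402.7 319.6 124.1] [ 180.     0.7 -157.5] 11.0 [-0.4 -3.6  5.8] [-0.84 -0.17 -0.22] 22.919366727632617 [ 3.280e+01 -1.400e+00  1.071e+02 -1.000e-01  7.360e+01 -7.970e+01]
```

```bash
python3 - <<'E'
from h import *
for i in range(4):
    snap('side'); s=sense(); print(s['tool_pos'].round(1),s['tcp_rot'].round(1),s['ft_force'].round(1),s['time'])
E
```

```text
[402.6 319.6 124.1] [ 180.     0.7 -157.5] [-0.5 -4.3  5. ] 11.05
[402.7 319.6 124.1] [ 180.     0.7 -157.5] [-1.  -3.8  5.3] 11.1
[402.7 319.6 124.1] [ 180.     0.7 -157.5] [ 0.1 -4.2  6. ] 11.15
[402.7 319.6 124.1] [ 180.     0.7 -157.5] [-0.7 -2.7  5. ] 11.2
```

>>> {"fn": "apply_moves", "kwargs": {"series": [[0.1, [0, 0, 0.015], 0], [0.1, [0, 0, 0.04], 0], [0.1, [0, 0, 0.07], 0], [0.1, [0, 0, 0.1], 0], [0.1, [0, 0, 0.125], 0]]}}

```text
time: 11.82
tool_pos: [402.4, 319.7, 251.0]
tcp_rot: [179.9, 0.7, -157.5]
ft_force: [-0.2, 0.6, -2.4]
finger_gap: 22.7
```

>>> {"fn": "apply_moves", "kwargs": {"series": [[0.1, [0.012, -0.045, 0], -0.04], [0.1, [0.025, -0.095, 0], -0.08], [0.1, [0.038, -0.145, 0], -0.12], [0.1, [0.05, -0.195, 0], -0.17], [0.1, [0.06, -0.23, 0], -0.215]]}}

```text
time: 12.45
tool_pos: [462.4, 87.9, 251.7]
tcp_rot: [179.9, 0.7, -170.0]
ft_force: [0.4, 0.1, -3.0]
finger_gap: 22.6
```

```bash
python3 - <<'E'
from h import *
p=snap('side'); q=snap('top'); s=sense(); print(s['tool_pos'].round(1),s['tcp_rot'].round(1),s['ft_force'].round(1),s['wrist_torque'],s['time'],s['finger_gap'])
cv2.imwrite('pics/g2.png',np.hstack([cv2.resize(p['color'][130:310,160:330],None,fx=2.3,fy=2.3,interpolation=cv2.INTER_CUBIC),cv2.resize(q['color'][150:330,180:340],None,fx=2.3,fy=2.3,interpolation=cv2.INTER_CUBIC)]))
E
```

```text
[462.9  86.7 251.6] [-180.     0.7 -170.1] [-0.5  0.7 -4.2] [0.0334678  0.17100421 0.03699025] 12.55 22.742297615288862
```

View pics/g2.png

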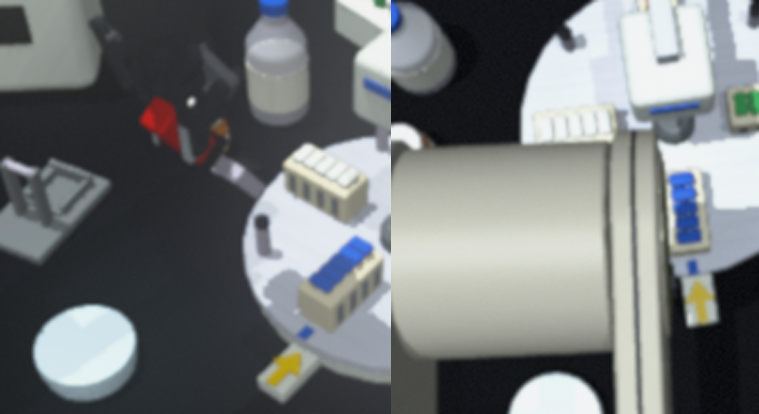

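>>> {"fn": "apply_moves", "kwargs": {"series": [[0.1, [0.012, -0.045, 0], 0], [0.1, [0.0235, -0.083, -0.01], 0], [0.1, [0.0235, -0.083, -0.025], 0], [0.1, [0.0235, -0.083, -0.03], 0]]}}

```text
time: 13.05
tool_pos: [485.4, 4.6, 220.4]
tcp_rot: [179.9, 0.6, -170.1]
ft_force: [-0.3, 0.4, -3.9]
finger_gap: 22.7
```

```bash
python3 - <<'E'
from h import *
p=snap('side'); q=snap('top'); s=sense(); print(s['tool_pos'].round(1),s['tcp_rot'].round(1),s['ft_force'].round(1),s['time'],s['finger_gap'])
# overlay: expected wheel centre & strip line
tp=s['tool_pos']; hd=np.radians(s['tcp_rot'][2]+180-.3)
w=tp+np.array([60.1*np.cos(hd),60.1*np.sin(hd),-92.1]); print('wheel',w.round(1)); d=w[:2]-[659.5,34.3]; e=np.radians(190); print('rad',np.hypot(*d), 'lat',-d[0]*np.sin(e)+d[1]*np.cos(e))
ims=[]
for P,(x0,y0) in ((p,(230,170)),(q,(250,170))):
    a=cv2.resize(P['color'][y0:y0+130,x0:x0+130],None,fx=3,fy=3,interpolation=cv2.INTER_CUBIC)
    for X in (w, w-[0,0,20]):
        u=(w2px(P,X)-[x0,y0]+.5)*3; cv2.circle(a,tuple(int(v) for v in u),2,(0,255,255),-1)
    ims.append(a)
cv2.imwrite('pics/g3.png',np.hstack(ims))
E
```

```text
[485.6   5.  220.9] [ 180.     0.6 -170. ] [-0.5 -0.7 -3.1] 13.15 22.758034690584914
wheel [544.8  15.1 128.8]
rad 116.26837051955248 lat -0.9846951137873283
```

View pics/g3.png

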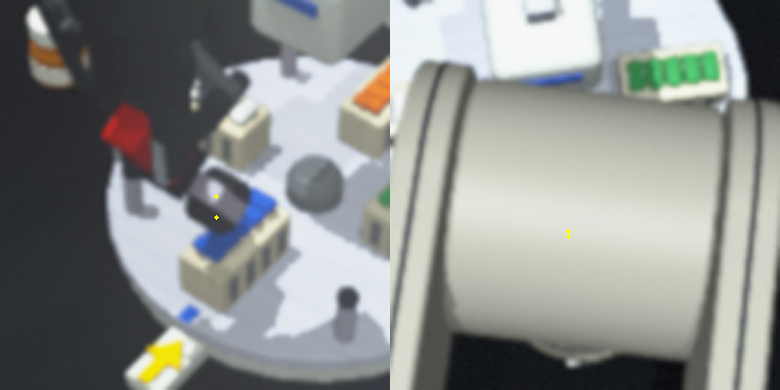

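>>> {"fn": "apply_moves", "kwargs": {"series": [[0.1, [0, -0.0008, -0.012], 0], [0.1, [0, -0.0008, -0.019], 0], [0.1, [0, -0.0008, -0.023], 0], [0.1, [0, -0.0008, -0.025], 0], [0.1, [0, -0.0008, -0.026], 0]]}}

```text
time: 13.78
tool_pos: [487.3, 4.7, 197.0]
tcp_rot: [180.0, 0.9, -170.0]
ft_force: [0.4, 2.9, 7.1]
finger_gap: 22.4
```

>>> {"fn": "apply_moves", "kwargs": {"series": [[0.1, [-0.001, -0.001, -0.004], 0], [0.1, [-0.001, -0.001, -0.005], 0], [0.1, [-0.001, -0.001, -0.006], 0]]}}

```text
time: 14.15
tool_pos: [488.4, 4.1, 193.9]
tcp_rot: [180.0, 1.3, -170.0]
ft_force: [-2.4, 2.5, 11.8]
finger_gap: 22.5
```

>>> {"fn": "apply_moves", "kwargs": {"series": [[0.1, [0.008, 0.0014, -0.004], 0], [0.1, [0.018, 0.0032, -0.004], 0], [0.1, [0.028, 0.005, -0.004], 0], [0.1, [0.038, 0.0067, -0.004], 0], [0.1, [0.046, 0.0081, -0.004], 0]]}}

```text
time: 14.78
tool_pos: [536.9, 12.1, 192.6]
tcp_rot: [-179.9, 1.6, -170.0]
ft_force: [0.1, -0.9, 8.2]
finger_gap: 23.0
```

```bash
python3 - <<'E'
from h import *
p=snap('side'); s=sense(); print(s['tool_pos'].round(1),s['tcp_rot'].round(1),s['ft_force'].round(1),s['time'],s['finger_gap'])
x0,y0=230,170
cv2.imwrite('pics/g4.png',cv2.resize(p['color'][y0:y0+130,x0:x0+130],None,fx=4,fy=4,interpolation=cv2.INTER_CUBIC))
E
```

```text
[537.5  12.2 192.6] [-179.9    1.6 -170. ] [-1.1 -0.   6.3] 14.825 22.619044603191547
```

View pics/g4.png

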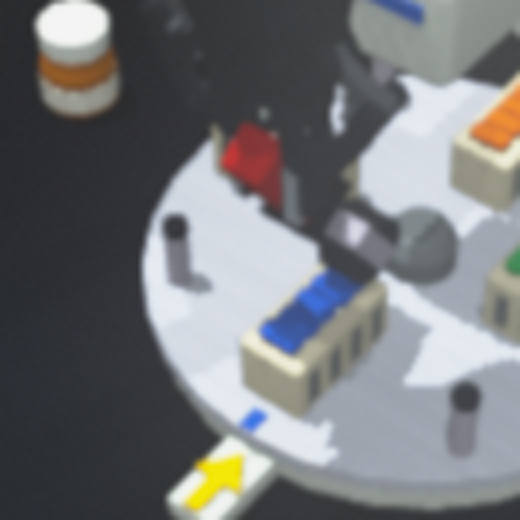

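>>> {"fn": "apply_moves", "kwargs": {"series": [[0.1, [0, 0, -0.005], 0], [0.1, [-0.012, -0.0021, -0.005], 0], [0.1, [-0.026, -0.0046, -0.005], 0], [0.1, [-0.04, -0.007, -0.005], 0], [0.1, [-0.055, -0.0097, -0.005], 0]]}}

```text
time: 15.45
tool_pos: [484.9, 2.7, 190.8]
tcp_rot: [-179.9, 2.1, -169.9]
ft_force: [1.9, 0.8, 8.9]
finger_gap: 22.5
```

```bash
python3 - <<'E'
from h import *
p=snap('side'); s=sense(); print(s['tool_pos'].round(1),s['tcp_rot'].round(1),s['ft_force'].round(1),s['time'],s['finger_gap'])
x0,y0=230,170
cv2.imwrite('pics/g5.png',cv2.resize(p['color'][y0:y0+130,x0:x0+130],None,fx=4,fy=4,interpolation=cv2.INTER_CUBIC))
E
```

```text
[483.6   2.4 190.8] [-179.9    2.  -169.9] [ 1.6  0.8 12.6] 15.5 22.47236212015909
```

View pics/g5.png

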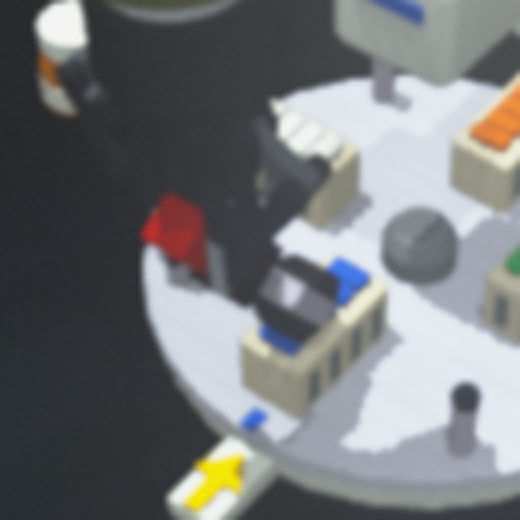

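>>> {"fn": "apply_moves", "kwargs": {"series": [[0.1, [-0.004, -0.0007, -0.005], 0], [0.1, [-0.007, -0.0012, -0.006], 0], [0.1, [0.008, 0.0014, -0.006], 0], [0.1, [0.022, 0.0039, -0.006], 0], [0.1, [0.036, 0.0063, -0.006], 0]]}}

```text
time: 16.12
tool_pos: [523.1, 8.8, 189.0]
tcp_rot: [-179.8, 2.5, -169.9]
ft_force: [-0.7, -0.3, 14.5]
finger_gap: 22.8
```

>>> {"fn": "apply_moves", "kwargs": {"series": [[0.1, [0.008, 0.0014, -0.005], 0], [0.1, [0.016, 0.0028, -0.005], 0], [0.1, [0.016, 0.0028, -0.005], 0], [0.1, [0.013, 0.0024, 0.015], 0], [0.1, [0.01, 0.0024, 0.045], 0]]}}

```text
time: 16.75
tool_pos: [531.2, 11.1, 232.4]
tcp_rot: [-179.8, 2.2, -169.9]
ft_force: [0.0, -0.3, -2.8]
finger_gap: 22.6
```

>>> {"fn": "apply_moves", "kwargs": {"series": [[0.1, [-0.04, 0.01, 0.01], 0], [0.1, [-0.09, 0.03, 0.02], 0.04], [0.1, [-0.13, 0.08, 0.02], 0.1], [0.1, [-0.15, 0.13, 0.02], 0.15], [0.1, [-0.16, 0.18, 0.02], 0.215]]}}

```text
time: 17.38
tool_pos: [369.5, 192.0, 251.9]
tcp_rot: [-179.8, 2.2, -157.5]
ft_force: [1.1, 0.0, -2.5]
finger_gap: 23.0
```

```bash
python3 ang.py 82 e3; python3 - <<'E'
from h import *
p=snap('side');x0,y0=230,170
cv2.imwrite('pics/g6.png',cv2.resize(p['color'][240:300,285:330],None,fx=10,fy=10,interpolation=cv2.INTER_CUBIC))
cv2.imwrite('pics/g7.png',cv2.resize(p['color'][100:260,100:300],None,fx=4,fy=4,interpolation=cv2.INTER_CUBIC)[:600])
E
```

```text
top n 247 m [566.6  18.5] ang 189.65 lat mm 0.6 axis 10.4
side n 231 m [563.1  15.6] ang 190.99 lat mm -1.7 axis 10.0
[368.9 194.8 251.8] [-179.9    2.1 -157.2] 17.475 [ 0.5 -1.3 -2.1]
```

View pics/side_e3.png

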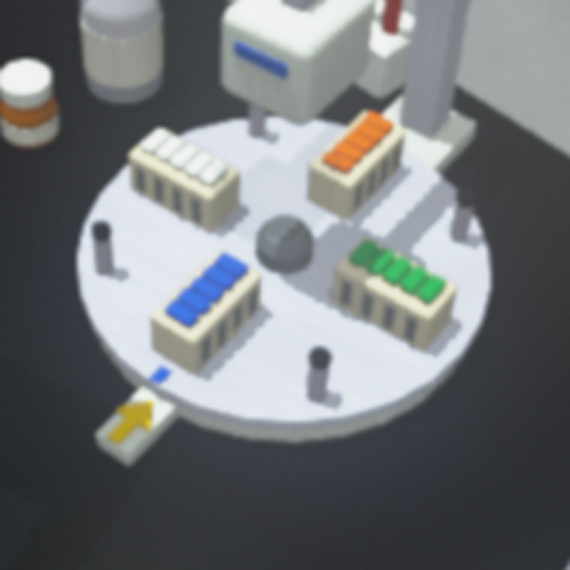

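View pics/top_e3.png

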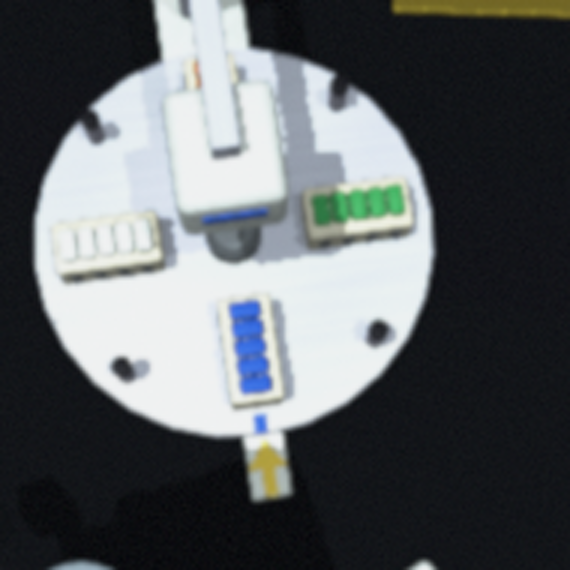

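View pics/g7.png

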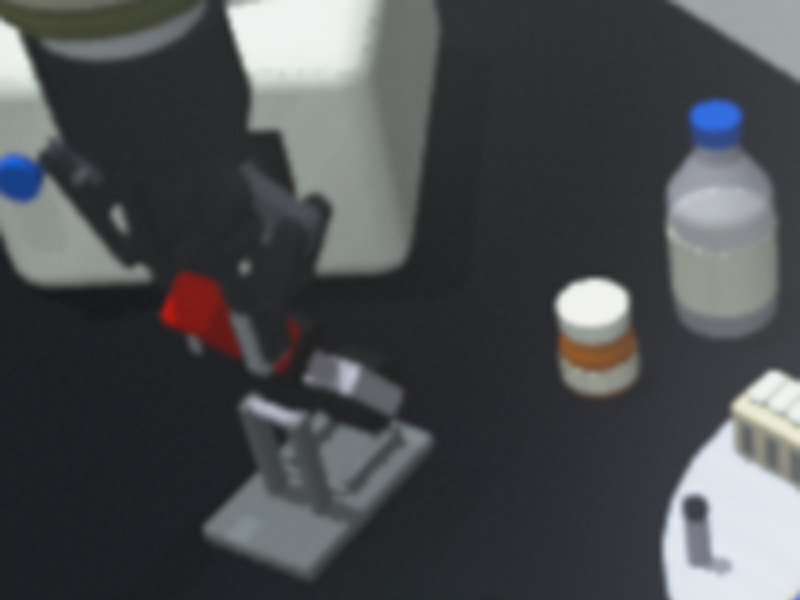

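```bash
python3 - <<'E'
import cv2,numpy as np
o=[cv2.resize(cv2.imread(f'pics/side_{k}.png')[235:385,140:270],None,fx=3,fy=3,interpolation=cv2.INTER_CUBIC) for k in('e2','e3')]
cv2.imwrite('pics/cmp.png',np.hstack(o))
E
```

```text
(no output)
```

View pics/cmp.png

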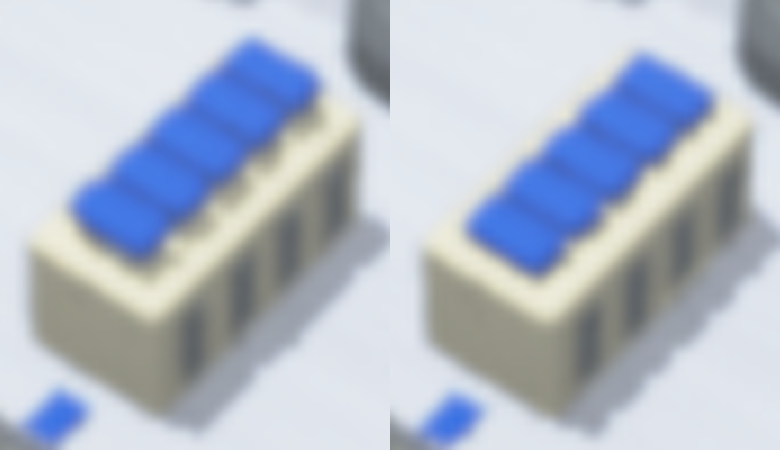

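```bash
python3 - <<'E'
from h import *
p=snap('side'); s=sense(); tp=np.array(s['tool_pos']); print(tp.round(1),s['tcp_rot'].round(1))
hd=np.radians(s['tcp_rot'][2]+180-.3); c=np.array([np.cos(hd),np.sin(hd),0]); yv=np.array([-c[1],c[0],0])
x0,y0=130,150; A=[]
for add in (0,2.5,5):
    a=cv2.resize(p['color'][y0:y0+80,x0:x0+80],None,fx=5,fy=5,interpolation=cv2.INTER_CUBIC)[:,:266+130]
    th=np.radians(33.1+add); w=tp+c*110*np.sin(th)+np.array([0,0,-110*np.cos(th)])
    for sgn in(-13,13):
        uv=np.array([(w2px(p,w+yv*sgn+20*(c*np.cos(t)+np.array([0,0,1])*np.sin(t)))-[x0,y0]+.5)*5 for t in np.linspace(0,6.28,40)])
        cv2.polylines(a,[uv.astype(np.int32)],True,(0,255,255) if sgn<0 else (0,160,0))
    A.append(a[100:,130:])
cv2.imwrite('pics/w1.png',np.hstack(A))
E
```

```text
[370.2 191.6 251.6] [-179.8    2.1 -157.5]
```

View pics/w1.png

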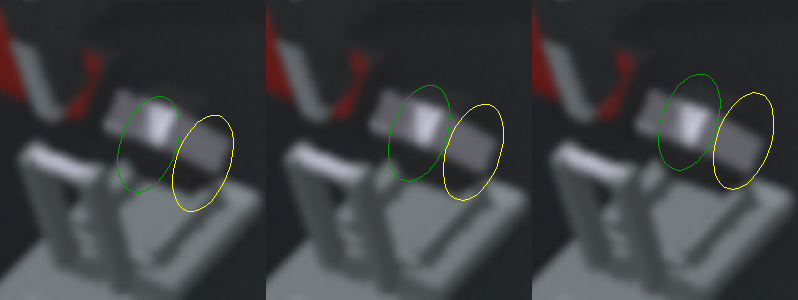

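>>> {"fn": "apply_moves", "kwargs": {"series": [[0.1, [0.007, 0.035, 0], 0], [0.1, [0.014, 0.07, 0], 0], [0.1, [0.021, 0.1, 0], 0], [0.1, [0.027, 0.1257, 0], 0], [0.1, [0.027, 0.1257, -0.02], 0]]}}

```text
time: 18.2
tool_pos: [398.6, 317.6, 232.1]
tcp_rot: [-179.8, 2.2, -157.5]
ft_force: [0.9, -0.6, -4.1]
finger_gap: 22.4
```

```bash
python3 - <<'E'
from h import *
p=snap('side'); s=sense(); tp=np.array(s['tool_pos']); print(tp.round(1),s['tcp_rot'].round(1),s['time'])
E
```

```text
[396.7 315.7 227.5] [-179.7    1.8 -157.5] 18.25
```

>>> {"fn": "apply_moves", "kwargs": {"series": [[0.1, [0.0005, 0.0015, -0.03], 0], [0.1, [0.0005, 0.0015, -0.06], 0], [0.1, [0.0005, 0.0015, -0.075], 0], [0.1, [0.0005, 0.0015, -0.075], 0]]}}

```text
time: 18.75
tool_pos: [396.4, 315.7, 151.0]
tcp_rot: [-179.6, 1.6, -157.6]
ft_force: [0.5, 0.5, -1.6]
finger_gap: 22.8
```

```bash
python3 - <<'E'
from h import *
p=snap('side'); s=sense(); tp=np.array(s['tool_pos']); print(tp.round(1),s['tcp_rot'].round(1),s['time'],s['ft_force'])
cv2.imwrite('pics/w2.png',cv2.resize(p['color'][140:260,110:230],None,fx=5,fy=5,interpolation=cv2.INTER_CUBIC))
E
```

```text
[397.2 316.4 152.5] [-179.7    1.8 -157.6] 18.8 [-0.312708    0.66959088 -2.27987316]
```

View pics/w2.png

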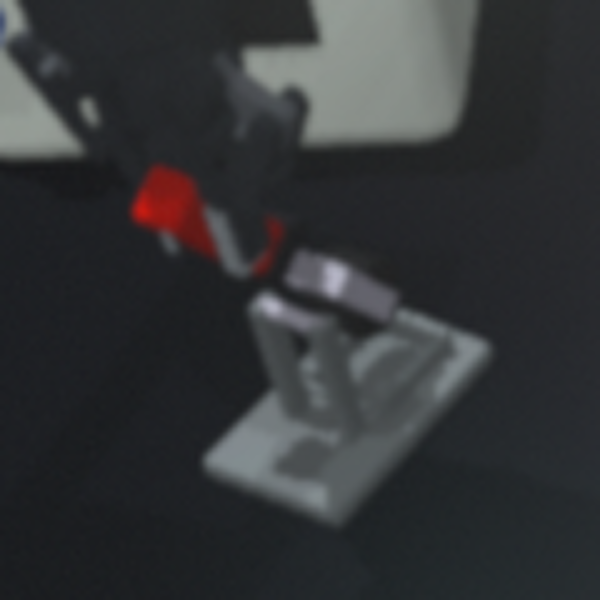

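>>> {"fn": "apply_moves", "kwargs": {"series": [[0.1, [0, 0.001, -0.01], 0], [0.1, [0, 0.001, -0.018], 0], [0.1, [0, 0.001, -0.024], 0], [0.1, [0, 0.001, -0.027], 0], [0.1, [0, 0.001, -0.028], 0]]}}

```text
time: 19.42
tool_pos: [398.1, 318.0, 125.4]
tcp_rot: [-179.7, 1.9, -157.6]
ft_force: [3.8, 0.8, 2.2]
finger_gap: 22.6
```

```bash
python3 - <<'E'
from h import *
p=snap('side'); s=sense(); tp=np.array(s['tool_pos']); print(tp.round(1),s['tcp_rot'].round(1),s['time'],s['ft_force'],s['wrist_torque'])
a=cv2.resize(p['color'][140:260,110:230],None,fx=5,fy=5,interpolation=cv2.INTER_CUBIC)
b=cv2.resize(cv2.imread('pics/side0.png')[140:260,110:230],None,fx=5,fy=5,interpolation=cv2.INTER_CUBIC)
cv2.imwrite('pics/w3.png',np.hstack([a[150:550,120:500],b[150:550,120:500]]))
E
```

```text
[398.2 318.  125.4] [-179.7    1.9 -157.6] 19.475 [2.70728487 0.78395252 0.45163601] [ 0.30069232 -0.6710025   0.00195464]
```

View pics/w3.png

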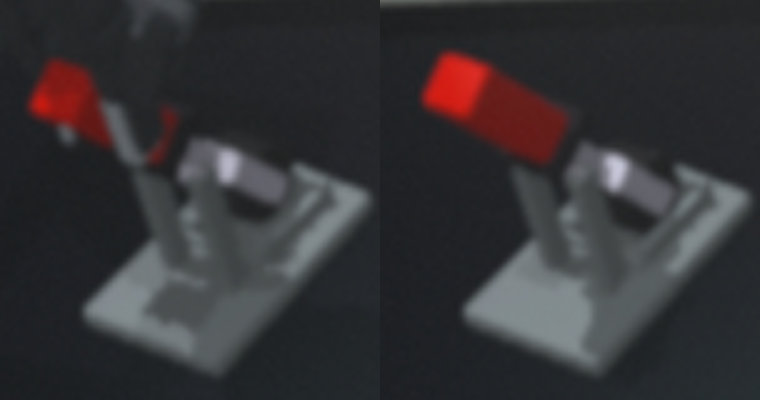

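>>> {"fn": "apply_moves", "kwargs": {"series": [[0.1, [-0.001, 0, 0], 0], [0.1, [-0.001, 0, 0], 0]], "grip_force": 20}}

```text
time: 19.73
tool_pos: [397.6, 318.1, 125.8]
tcp_rot: [-179.7, 2.0, -157.6]
ft_force: [5.2, 0.8, -0.5]
finger_gap: 22.6
```

>>> {"fn": "apply_moves", "kwargs": {"series": [[0.3, [0, 0, 0], 0], [0.4, [0, 0, 0], 0], [0.6, [0, 0, 0], 0], [0.8, [0, 0, 0], 0]]}}

```text
time: 20.23
tool_pos: [397.4, 318.1, 125.7]
tcp_rot: [-179.7, 2.0, -157.6]
ft_force: [-0.3, 0.3, 0.0]
finger_gap: 67.4
```

```bash
python3 - <<'E'
from h import *
p=snap('side'); s=sense(); tp=np.array(s['tool_pos']); print(tp.round(1),s['tcp_rot'].round(1),s['time'],s['ft_force'],s['finger_gap'])
a=cv2.resize(p['color'][140:260,110:230],None,fx=5,fy=5,interpolation=cv2.INTER_CUBIC)
b=cv2.resize(cv2.imread('pics/side0.png')[140:260,110:230],None,fx=5,fy=5,interpolation=cv2.INTER_CUBIC)
cv2.imwrite('pics/w4.png',np.hstack([a[150:550,120:500],b[150:550,120:500]]))
E
```

```text
[397.5 318.1 125.7] [-179.7    2.  -157.6] 20.275 [-0.1115848   1.54566453 -0.45323017] 68.36364984955604
```

View pics/w4.png

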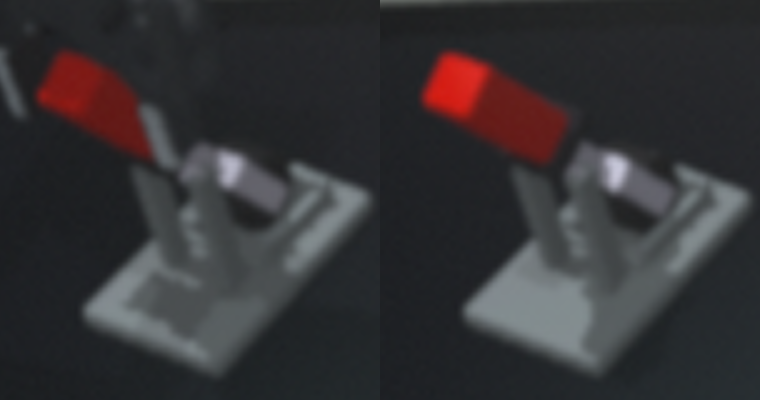

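>>> {"fn": "apply_moves", "kwargs": {"series": [[0.8, [0, 0, 0.025], 0], [0.8, [0, 0, 0.06], 0], [0.8, [0, 0, 0.1], 0], [0.8, [-0.03, 0.03, 0.13], 0], [0.8, [-0.08, 0.06, 0.13], 0]]}}

```text
time: 20.9
tool_pos: [318.7, 379.6, 259.3]
tcp_rot: [-179.8, 2.3, -157.7]
ft_force: [0.2, 0.9, -1.2]
finger_gap: 68.2
```

>>> {"fn": "apply_moves", "kwargs": {"series": [[0.8, [-0.05, 0.04, 0], 0], [0.8, [-0.1, 0.08, 0], 0], [0.8, [-0.14, 0.14, 0], 0], [0.8, [-0.17, 0.2, 0], 0], [0.8, [-0.17, 0.2, 0], 0]]}}

```text
time: 21.52
tool_pos: [146.1, 581.7, 258.3]
tcp_rot: [-179.8, 2.2, -157.5]
ft_force: [-0.4, -0.9, 0.1]
finger_gap: 68.3
```

```bash
python3 ang.py 82 e5; python3 - <<'E'
from fit import *
t=snap('top'); s=snap('side')
print(fit({'top':t,'side':s}),fit({'top':t}),fit({'side':s}))
for l in (28,30,34): print(l,fit({'top':t,'side':s},lean=l))
a=cv2.resize(s['color'][140:260,110:230],None,fx=5,fy=5,interpolation=cv2.INTER_CUBIC)
b=cv2.resize(cv2.imread('pics/side0.png')[140:260,110:230],None,fx=5,fy=5,interpolation=cv2.INTER_CUBIC)
cv2.imwrite('pics/w5.png',np.hstack([a[150:550,120:500],b[150:550,120:500]]))
cv2.imwrite('pics/t5.png',t['color'])
E
```

```text
top n 246 m [566.7  18.5] ang 189.63 lat mm 0.6 axis 10.2
side n 231 m [563.1  15.6] ang 190.99 lat mm -1.7 axis 10.0
[147.5 580.4 258.5] [-179.8    2.2 -157.6] 21.625 [-0.2  0.1 -0.4]
(np.float64(457.2), np.float64(345.1), np.float64(23.6), np.float64(33.2)) (np.float64(458.2), np.float64(344.8), np.float64(23.2), np.float64(23.0)) (np.float64(457.3), np.float64(343.8), np.float64(22.4), np.float64(7.5))
28 (np.float64(449.5), np.float64(340.6), np.float64(23.9), np.float64(74.8))
30 (np.float64(453.4), np.float64(342.6), np.float64(23.4), np.float64(45.7))
34 (np.float64(461.1), np.float64(347.9), np.float64(23.5), np.float64(44.9))
```

View pics/w5.png

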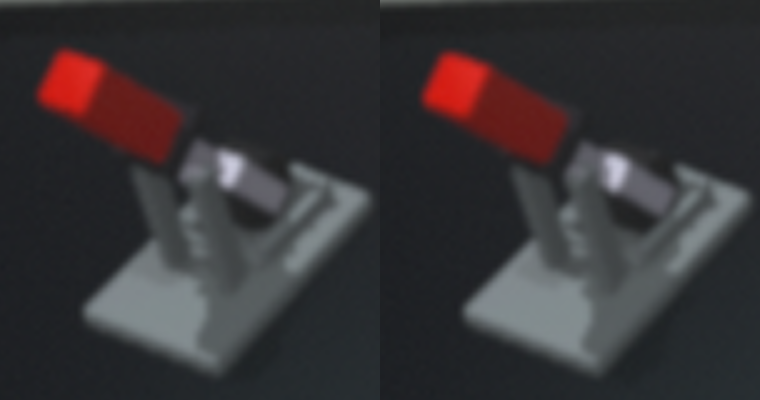

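View pics/t5.png

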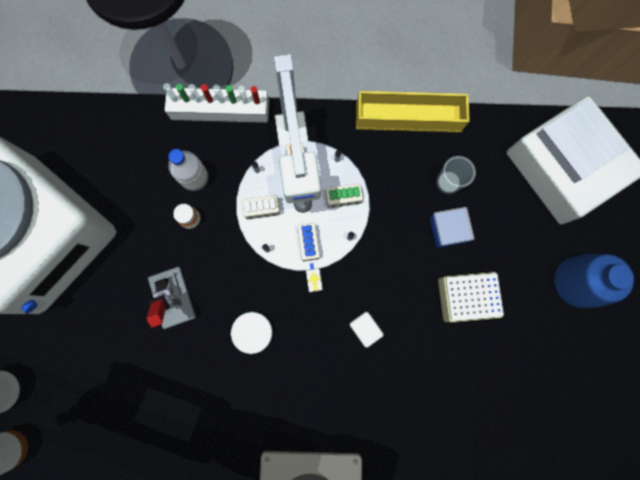

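View pics/side_e5.png

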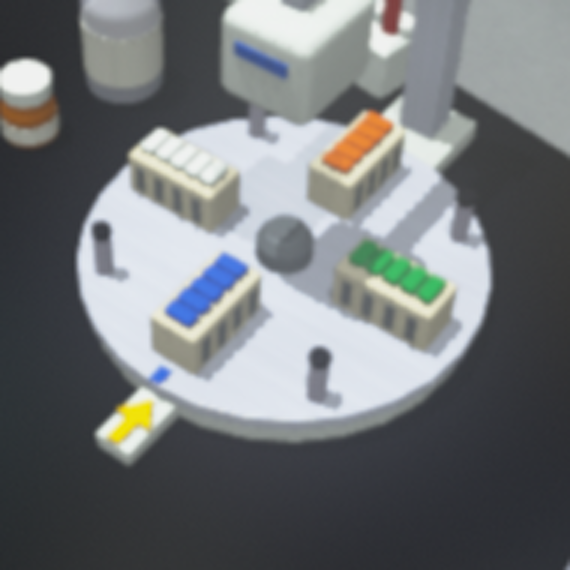

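```bash
python3 - <<'E'
from h import *
p=snap('side'); a=p['color'].astype(float); f=np.clip((a[:,:,0]-a[:,:,2]-20)/110,0,1)  # blue-ness
old=cv2.imread('pics/side_e2.png')
h=np.array([658.6,33.8])
def prof(img_uv,ang,z):
    e=np.array([np.cos(np.radians(ang)),np.sin(np.radians(ang))]); n=np.array([-e[1],e[0]])
    out=[]
    for rc in (123,109,95,81,67):
        # far-side edge: scan lateral at z, averaged along +-4mm ; width & centroid
        L=np.arange(-25,25,.5); v=np.zeros(len(L))
        for dr in (-3,0,3):
            uv=np.array([w2px(p,[*(h+(rc+dr)*e+l*n),z]) for l in L],np.float32)
            v+=cv2.remap(img_uv,uv[:,:1].copy(),uv[:,1:].copy(),cv2.INTER_LINEAR)[:,0]/3
        i=np.nonzero(v>.5)[0]; out.append((L[i[0]],L[i[-1]]))
    return out
F=f.astype(np.float32)
print('now',prof(F,190.5,82))
o=cv2.resize(old,(190,190),interpolation=cv2.INTER_AREA).astype(float); G=np.zeros((480,640),np.float32); G[150:340,240:430]=np.clip((o[:,:,0]-o[:,:,2]-20)/110,0,1)
print('before z82',prof(G,190,82)); print('before z87',prof(G,190,87))
E
```

```text
now [(np.float64(-11.0), np.float64(10.5)), (np.float64(-11.0), np.float64(10.5)), (np.float64(-10.5), np.float64(11.0)), (np.float64(-10.5), np.float64(11.0)), (np.float64(-10.0), np.float64(11.0))]
before z82 [(np.float64(-14.0), np.float64(8.0)), (np.float64(-14.0), np.float64(8.0)), (np.float64(-14.0), np.float64(8.0)), (np.float64(-13.5), np.float64(8.5)), (np.float64(-13.5), np.float64(9.0))]
before z87 [(np.float64(-12.0), np.float64(10.5)), (np.float64(-11.5), np.float64(10.5)), (np.float64(-11.5), np.float64(11.0)), (np.float64(-11.0), np.float64(11.0)), (np.float64(-10.5), np.float64(11.0))]
```

```bash
python3 -c "
from h import *
print(hand_in())"
```

```text
the job is handed in; nothing more can be done
None
```

I handed the job in at about 22 s of the 72 s allowed. `hand_in()` gives no verdict, so what follows rests on my own last checks.

- **Carousel:** I gripped a rim post and turned the carousel about 142° counterclockwise, so the blue rack stands at the arrow. The strip's middle measures +0.6 mm off the arrow's line in the top camera and −1.7 mm in the side camera. The two cameras differ by about 2 mm, but both are within the 6 mm allowed.
- **Caps:** I ran the roller in, out and in again along the strip with roughly 10 to 18 N. In the side picture all five cap tops now fit a height of 82 mm as well as they fitted 87 mm before, and evenly along the row.
- **Roller:** It is released and standing in its cradle. The camera fit puts the wheel about 3 mm from where it stood, the handle's lean at about 32° and its heading within 1°. It turned about 5° in the grip during rolling and was lowered about 4 to 7 mm above its seat, but settled back when released.
- **Surroundings:** In the last top picture the bystanders look unmoved, judged by eye. The arm is parked clear of everything. I saw no contact with the reader head, the blue rack or the caps.

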